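Index the rotary bin and tip a tray of weld nuts down its chute

ROBOT

A 7-joint arm with a two-finger parallel gripper is mounted at the origin on the work surface. World frame = base frame: x ahead of the robot, y to its left, z up, the work surface at z = 0. Lengths are in m, angles in rad, forces in N, time in s.
With the tool pointing down it reaches from about 0.4 to 0.85 m from the base axis. Payload 10.4 kg.
Tool frame: the origin (TCP) lies on the centre line of the jaws, within the pads' length; the fingertips stand 22 mm ahead of it and the grasp point (between the pads) lies 3 mm ahead of it; z points along the fingers, y is the line along which they close (so a half turn about z gives the same grasp; the last joint's range is limited). The gripper opens to 87 mm and grips with 3 to 60 N. Pads are 19 mm wide; open, the fingers measure 117 mm over their backs; the gripper's body (75 mm by 190 mm) begins 51 mm behind the grasp point.
Start: joints at [-1.14, 0.332, -0.065, 1.46, 0.022, 1.35, -0.088], TCP at [0.274, 0.562, 0.245] pointing down, gripper open.
Joint ranges: [-2.6, 2.6], [-0.5, 2.12], [-1.47, 1.34], [0.16, 2.42], [-1.27, 4.41], [0.06, 2.06], [-2.6, 2.6]. Speed limits (rad/s): [2.22, 2.22, 2.79, 2.79, 3.14, 3.14, 3.14].

INTERFACE

Orientations are given as a unit quaternion [x, y, z, w].
In Python, from cell import manip gives the robot as it stands.
- The arm moves only by the shell command python3 -m creep 'ROWS' [FORCE]. ROWS is JSON, one flat list of numbers, 7 for each row, row after row: the shift along the tool's x, y, z in m, then the turn, a rotation vector about the tool's x, y, z in rad, then the finger opening in m, from 0 to 0.087. In form: [dx, dy, dz, rx, ry, rz, jaw, dx, dy, dz, rx, ry, rz, jaw, ...]. A call has exactly 10 rows; each row shifts and turns the commanded pose from where the row before left it, along the tool's axes as they then stand; what a row does not reach is not made up. A row lasts 1/8 s, in which the tool goes at most 62.5 mm and 10.7 degrees, less where a joint would pass 70% of its speed; a pose out of reach is approached as far as the arm can. A call with a gripper value outside its range is refused whole. The fingers move at their own pace and stop on an object; FORCE is the grip in N (left out, the last holds). Time passes only in rows, so rows that do not move let the fingers close, or fill a call up. It gives the time, the measured TCP pose, the force, the opening and the grip force at its end, in the units of the state.
- manip.state(): the state, without advancing time (a new reading comes with each control period).
- manip.camera(name): name is "scene" or "top"; returns a dict with "color" (400x640x3 uint8, red, green, blue), "intrinsics" (3x3 intrinsics, pixels), "R" (3x3) and "t" (3): a world point X has camera coordinates R X + t. Camera axes: x right, y down, z forward; pixel columns grow to the right and rows downward; lengths in m; the calibration is good to about 2 mm. A picture is of the moment at which its call begins. There is no depth.
- manip.finish_job(): hands the job in; it is judged then, once.
Trained networks look in the newest picture that a camera, given by its name, has taken for a name from the list of things; names that differ only in an ending like _2 or _b are one class to them, and where a whole thing is asked for, a point or a joint stands for the part that bears it (a point fixed in the world has none). Each returns a list of dicts, best first, with "score" (0 to 1); they miss things now and then, are a little off and sometimes report something else, mostly with a low value. They report only what shows in the picture. A call takes as long as a camera call.
- manip.recognise(camera, query): "box" ([left, top, right, bottom] in pixels, round what is visible of it).
The state is a dict: "time_s": time; "qpos": joint angles; "joint_velocities": joint speeds; "joint_efforts": joint torques, N m; "tcp_pos": TCP position; "eef_rot": TCP orientation; "wrist_force": force on the tool from outside, world axes, zero at the start; "moment": the same for the moment, N m; "grip_width": finger opening in m; "finger_force": force on a finger pad.
Only numpy, scipy, OpenCV 4.12 (cv2) and the standard library are available. Lean on these libraries where they do the work, as an engineer would, in place of code of your own. Each camera call takes 0.05 s, during which the arm holds its last target. There are 200 camera calls.

TASK

Turn the rotary bin until the empty compartment is squarely under the chute, and set the tray of nuts down level on the ledge above the chute, centred, with its open nose just over the edge at the top of the chute, and let go of it. Then take the tray again by the bar at its back and lift that end to tip all four nuts down the chute into the empty compartment, let the empty tray down flat on the ledge again as it was and let go. Leave the other parts in their own compartments and do not disturb the other things on the bench.

Things in the scene. Friction and masses are not known exactly. Their poses are not given: they have to be found in the camera images.
- stand: Fixed stand on the bench. Origin: on the carousel's axis at bench level, z up. Towards its -y, from the axis: an open sheet chute, 92 mm wide inside, side walls 30 mm, floor rising at 49.5 degrees from its free lower end (95 mm out, 80 mm high) to 165 mm out, 162 mm high; there it joins a flat ledge 100 mm wide that runs on to 300 mm out at 162 mm height, without walls, on four legs.
- ledge_edge (a point): The middle of the straight edge where the flat ledge meets the top of the chute (165 mm from the carousel's axis, 162 mm above the bench). Axes as the stand's.
- drop_point (a point): The point in the carousel below the chute's lower end where parts fall: 80 mm from the carousel's axis on the chute's centre line, at the height of the carousel's rim (64 mm above the bench). Axes as the stand's.
- carousel: Grey rotary bin, 270 mm across; turns about its axis without stops and stays where left (drag 0.1 N m). Origin: on the axis at its underside, 14 mm over the bench. Floor 5 mm, rim and dividers 50 mm above it. Dividers along its +x, +y, -x, -y part four compartments: +x to +y empty; +y to -x two bosses; -x to -y two spacers; -y to +x two tabs. Hub 44 mm wide, 56 mm high, with T-handle on a 16 mm shaft.
- empty_pocket (a point): Middle of the floor of the empty compartment, 80 mm from the carousel's axis; it turns with the carousel. Axes as the carousel's.
- t_handle (a point): Centre of the carousel's T-handle, on the axis 130 mm above the bench: a black bar 96 mm long (along the carousel's x), 18 mm wide and 24 mm high, free all round, for turning the carousel.
- tray: Loose steel parts tray, 150 mm long (along its y), 66 mm wide (67 mm over the rim), 42 mm high, 3 mm sheet, about 0.3 kg. Origin: middle of its underside; z up. The nose (+y end, 75 mm from the origin) is fully open, without a lip; sides and back wall (-y end) are of full height. It starts upright on the bench, four nuts lying flat in its rear half. A round bar handle crosses its back.
- tray_bar (a point): Centre of the tray's bar handle: an 11 mm round bar along the tray's x, rigidly fixed 42 mm behind the back wall (36 mm clear), 117 mm from the tray's origin towards -y and 40 mm above its underside, on two arms with 56 mm free between them.
- nut0: Loose plain steel hexagon weld nut, 24 mm across flats, 13 mm thick, 33 g. Origin: centre of one face (the underside at the start).
- nut1: Loose plain steel hexagon weld nut, 24 mm across flats, 13 mm thick, 33 g. Origin: centre of one face (the underside at the start).
- nut2: Loose plain steel hexagon weld nut, 24 mm across flats, 13 mm thick, 33 g. Origin: centre of one face (the underside at the start).
- nut3: Loose plain steel hexagon weld nut, 24 mm across flats, 13 mm thick, 33 g. Origin: centre of one face (the underside at the start).
- boss0: Stock already in the carousel: loose round steel boss, 26 mm across, 20 mm high. Origin: centre of its underside.
- boss1: Stock already in the carousel: loose round steel boss, 26 mm across, 20 mm high. Origin: centre of its underside.
- spacer0: Stock already in the carousel: loose steel tube spacer, 28 mm across, 24 mm high. Origin: centre of its underside.
- spacer1: Stock already in the carousel: loose steel tube spacer, 28 mm across, 24 mm high. Origin: centre of its underside.
- tab0: Stock already in the carousel: loose flat steel tab, 34 x 28 x 8 mm. Origin: centre of its underside.
- tab1: Stock already in the carousel: loose flat steel tab, 34 x 28 x 8 mm. Origin: centre of its underside.
- box_tube: Bystander: loose aluminium box-section offcut, 40 x 75 x 40 mm high, lying on the bench. Origin: middle of its underside.
- drink_can: Bystander: drinks can, 66 mm across, 115 mm high, standing on the bench. Origin: middle of its underside.
- wire_brush: Bystander: wire brush with wooden back, 250 mm long along its y, 26 mm wide, 30 mm high. Origin: middle of its underside.

How it is judged:
On the way, in this order (a step that is already met when the one before it is completed fails the run):
1. the empty compartment is under the chute, and the tray rests level on the ledge, let go, with its nose over the chute and the nuts still in it (horizontal distance between empty_pocket and drop_point below 0.03 m and x of tray in the frame of stand between -0.02 and 0.02 m and y of tray in the frame of stand between -0.24 and -0.205 m and z of tray in the frame of stand between 0.155 and 0.17 m and angle between tray's own z axis and vertical below 0.06 rad and contact force between the fingers and tray below 0.2 N and linear speed of tray below 0.02 m/s and distance between each of nut0, nut1, nut2, nut3 and tray below 0.08 m), for 0.2 s.
2. the tray is tipped nose down by its back bar, the empty compartment still under the chute (angle between tray's own z axis and vertical above 0.5 rad and distance between the grasp point and tray_bar below 0.04 m and horizontal distance between empty_pocket and drop_point below 0.03 m and z of tray_bar in the frame of ledge_edge above 0.07 m), for 0.2 s.
At the end, for the whole second after the job is handed in: All four nuts rest below the rim in the once empty compartment, its middle within 30 mm of the drop point; the tray is released, level (3.4 degrees) on the ledge, within 20 mm of the chute's centre line, nose 0 to 35 mm past the edge; other stock in its own compartments (horizontal distance between empty_pocket and drop_point below 0.03 m and x of tray in the frame of stand between -0.02 and 0.02 m and y of tray in the frame of stand between -0.24 and -0.205 m and z of tray in the frame of stand between 0.155 and 0.17 m and angle between tray's own z axis and vertical below 0.06 rad and contact force between the fingers and tray below 0.2 N and linear speed of each of tray, nut0, nut1, nut2, nut3 below 0.02 m/s and x of each of nut0, nut1, nut2, nut3, tab0, tab1 in the frame of carousel above 0.004 m and y of each of nut0, nut1, nut2, nut3, boss0, boss1 in the frame of carousel above 0.004 m and horizontal distance between each of nut0, nut1, nut2, nut3, boss0, boss1, spacer0, spacer1, tab0, tab1 and carousel below 0.131 m and z of each of nut0, nut1, nut2, nut3, boss0, boss1, spacer0, spacer1, tab0, tab1 in the frame of carousel below 0.05 m and x of each of boss0, boss1, spacer0, spacer1 in the frame of carousel below -0.004 m and y of each of spacer0, spacer1, tab0, tab1 in the frame of carousel below -0.004 m); the robot touches nothing.
It fails at once if the box tube is disturbed (moved more than 30 mm) (distance of box_tube from where it was at the start of the episode above 0.03 m).
It fails at once if the drink can is disturbed (moved more than 30 mm) (distance of drink_can from where it was at the start of the episode above 0.03 m).
It fails at once if the wire brush is disturbed (moved more than 30 mm) (distance of wire_brush from where it was at the start of the episode above 0.03 m).
It also fails if it takes over 72 s, if anything falls off the work surface, if the arm or the gripper's body presses on something with over 40 N, if the wrist force passes 120 N, or if a joint passes its speed limit or range.

## Working session

There is one attempt and no reset: what is moved stays moved. The work goes in short steps, Python scripts to look and compute and a shell command to move; the robot and the scene stay as the last step left them, time stands still between calls to the robot, and variables do not carry over. Pictures are saved under pics/ and viewed, at most 10 in all, crops included, and the job is handed in when it is done.

```bash
mkdir -p pics; ls; cat > look.py <<'E'
import sys,cv2
from cell import manip
def shot(tag):
    out={}
    for c in("scene","top"):
        r=manip.camera(c);out[c]=r
        cv2.imwrite(f"pics/{tag}_{c}.png",r["color"][:,:,::-1])
    return out
E
python3 - <<'E'
from look import *
import numpy as np
np.set_printoptions(precision=4,suppress=True)
o=shot("a")
for c in o:
    print(c,o[c]["intrinsics"].tolist(),"\n",o[c]["R"],o[c]["t"], -o[c]["R"].T@o[c]["t"])
    for q in "stand carousel t_handle tray tray_bar nut0 box_tube drink_can wire_brush boss0 spacer0 tab0".split():
        print(q,[(d["box"],round(d["score"],2)) for d in manip.recognise(c,q)[:4]])
print(manip.state())
E
```

```text
pics
scene [[467.5120267811991, 0.0, 323.9112787300766], [0.0, 467.5120267811991, 198.65798412458608], [0.0, 0.0, 1.0]] 
 [[-0.7887  0.6147 -0.0003]
 [ 0.5228  0.6705 -0.5265]
 [-0.3234 -0.4154 -0.8502]] [ 0.4827 -0.2304  1.446 ] [0.9689 0.4585 1.1082]
stand [([294.2, 185.3, 403.2, 298.4], 0.95), ([355.4, 241.1, 474.3, 358.7], 0.31)]
carousel [([356.2, 243.4, 475.7, 357.7], 0.96)]
t_handle [([356.0, 240.7, 475.4, 358.8], 0.92)]
tray [([229.2, 228.3, 260.0, 254.0], 0.68), ([243.1, 118.4, 306.6, 173.6], 0.66)]
tray_bar [([244.8, 122.4, 307.8, 175.5], 0.94), ([295.7, 183.5, 404.3, 298.3], 0.44), ([429.9, 320.8, 444.1, 338.9], 0.22)]
nut0 [([276.3, 142.9, 286.8, 151.7], 0.55)]
box_tube [([229.5, 227.6, 263.2, 252.5], 0.59)]
drink_can [([277.5, 252.1, 305.5, 292.2], 0.79)]
wire_brush [([358.0, 240.6, 474.2, 358.7], 0.63), ([192.3, 134.5, 246.6, 190.8], 0.6)]
boss0 [([430.4, 321.8, 445.0, 338.6], 0.62), ([414.4, 339.3, 426.0, 349.0], 0.42)]
spacer0 [([450.6, 293.2, 467.2, 304.3], 0.58), ([277.1, 142.2, 287.2, 153.9], 0.15)]
tab0 [([405.7, 256.4, 418.1, 267.9], 0.61)]
top [[395.564435891704
[... 854 characters left out ...]
0.71), ([204.7, 234.2, 211.8, 243.5], 0.4), ([185.2, 227.8, 191.1, 234.8], 0.37)]
tab0 [([357.8, 193.2, 423.4, 223.5], 0.63), ([223.8, 221.4, 239.5, 235.0], 0.46)]
{'time_s': 1.3, 'qpos': array([-1.1396,  0.3322, -0.0647,  1.4601,  0.0216,  1.3499, -0.0885]), 'joint_velocities': array([ 0.0003, -0.0001, -0.0015, -0.0006,  0.0007,  0.0002, -0.0005]), 'joint_efforts': array([ -0.0004, -62.3027,   0.0242, -39.013 ,  -0.0613,   0.031 ,
        -0.    ]), 'tcp_pos': array([0.274 , 0.5618, 0.2446]), 'eef_rot': array([0.225 , 0.9744, 0.0001, 0.    ]), 'wrist_force': array([-0.306 , -0.2951,  0.4012]), 'moment': array([0.0366, 0.0066, 0.0651]), 'finger_force': 0.0, 'grip_width': 0.08743473625664878}
```

```bash
python3 -c "
import cv2,numpy as np
a=cv2.imread('pics/a_scene.png');b=cv2.imread('pics/a_top.png')
cv2.imwrite('pics/a_s2.png',cv2.resize(a,(800,500)));cv2.imwrite('pics/a_t2.png',cv2.resize(b,(800,500)))"
```

```text
(no output)
```

View pics/a_scene.png

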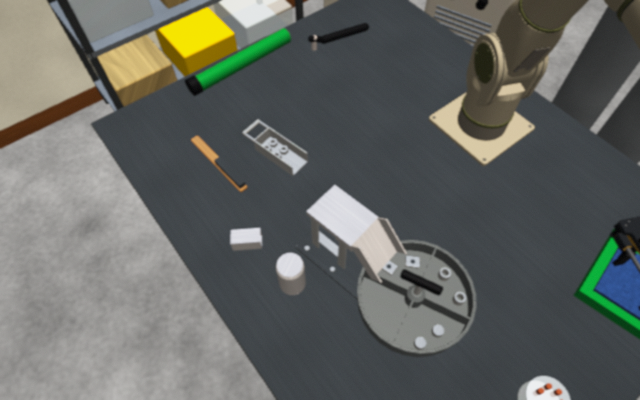

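View pics/a_top.png

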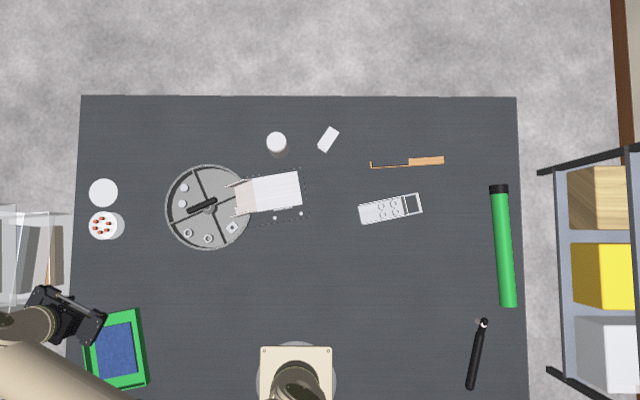

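The scene view shows the carousel around (417,297) with tabs near the chute, the stand around (345,235), and the tray at (275,147) with its bar at the upper left. In the top view the carousel is at (208,207), the tray at (390,208) with its bar to the right at (412,203), and the chute points left from (268,192). I'll zoom in for edge pixels.

```bash
python3 - <<'E'
import cv2,numpy as np
t=cv2.imread('pics/a_top.png');s=cv2.imread('pics/a_scene.png')
def crop(im,x,y,w,h,k):
    c=cv2.resize(im[y:y+h,x:x+w],None,fx=k,fy=k,interpolation=cv2.INTER_CUBIC)
    for i in range(0,w,20): cv2.line(c,(i*k,0),(i*k,6),(0,255,255),1);cv2.putText(c,str(x+i),(i*k,18),0,.35,(0,255,255),1)
    for i in range(0,h,20): cv2.line(c,(0,i*k),(6,i*k),(0,255,255),1);cv2.putText(c,str(y+i),(8,i*k+4),0,.35,(0,255,255),1)
    return c
o=np.zeros((600,800,3),np.uint8)
for im,(X,Y) in ((crop(t,160,155,155,100,5),(0,0)),(crop(t,350,180,80,50,5),(0,505))):
    im=im[:600-Y,:800-X];o[Y:Y+im.shape[0],X:X+im.shape[1]]=im
im=crop(s,235,112,80,66,5)
o2=np.zeros((600,800,3),np.uint8)
o2[:,:]=0
a=crop(s,290,178,190,185,3);o2[:555,:570]=a
b=cv2.resize(t[180:235,350:430],None,fx=3,fy=3,interpolation=cv2.INTER_CUBIC);o2[0:165,570:800]=b[:,:230]
b=cv2.resize(s[112:180,238:312],None,fx=3,fy=3,interpolation=cv2.INTER_CUBIC);o2[200:404,572:794]=b
cv2.imwrite('pics/z1.png',o);cv2.imwrite('pics/z2.png',o2)
E
```

```text
(no output)
```

View pics/z1.png

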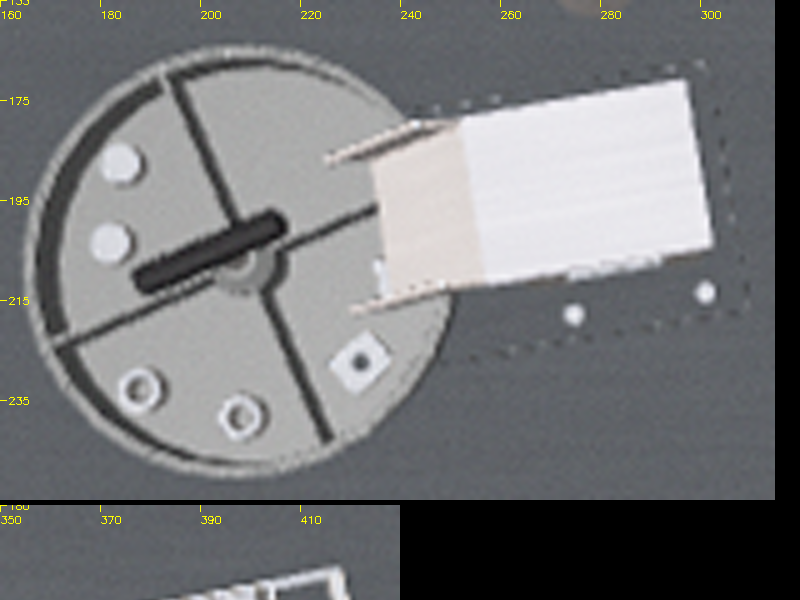

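View pics/z2.png

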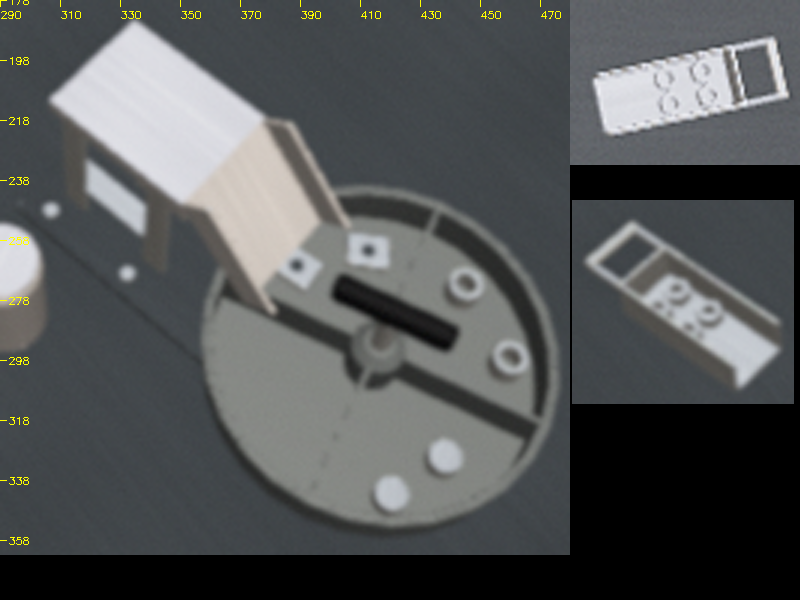

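The zoomed crops give the ledge corners, T-handle ends, tray nose and bar corners in both views. Now I'll fit the poses.

```bash
cat > fit.py <<'E'
import numpy as np
from scipy.optimize import least_squares
from scipy.spatial.transform import Rotation as Ro
import pickle
def proj(c,X):
    p=np.asarray(X)@c["R"].T+c["t"]; q=p@c["intrinsics"].T; return q[:,:2]/q[:,2:]
def fit(cams,obs,x0,free=True):
    # obs: {cam: (model Nx3, px Nx2)}; unknown x,y,z,yaw
    def f(v):
        R=Ro.from_euler('z',v[3]).as_matrix()
        return np.concatenate([(proj(cams[k],np.asarray(m)@R.T+v[:3])-np.asarray(p)).ravel() for k,(m,p) in obs.items()])
    r=least_squares(f,x0,loss='soft_l1');return r.x,f(r.x)
E
python3 - <<'E'
from fit import *
from cell import manip
np.set_printoptions(precision=4,suppress=True)
cams={c:manip.camera(c) for c in("scene","top")}
pickle.dump(cams,open('cams.pkl','wb'))
# stand: +x_stand right side when looking +y.
L=[[.05,-.165,.162],[.05,-.3,.162],[-.05,-.3,.162],[-.05,-.165,.162]]
top=[[252,178.6],[297,171.4],[302.4,204],[257.4,212]]
sc=[[353.3,246.3],[306.7,211.3],[335,185.3],[378.3,217.3]]
v,r=fit(cams,{"top":(L,top),"scene":(L,sc)},[.4,.3,0,0]);print("stand",v,r)
H=[[-.048,0,.012],[.048,0,.012]]
v,r=fit(cams,{"top":(H,[[188.6,211.4],[215.6,199.4]]),"scene":(H,[[440,290.7],[404.3,274]])},[.4,.3,.13,-1.2]);print("handle",v,r)
T=[[-.0335,.075,.042],[.0335,.075,.042],[-.0335,-.12,.042],[.0335,-.12,.042]]
B=[[-.0335,-.12,.042],[.0335,-.12,.042],[-.0335,.075,0.042]]
v,r=fit(cams,{"top":(T,[[362.7,224.3],[358.7,205],[422.7,211.7],[418.3,193.3]]),"scene":(B[:2],[[258,119.3],[243,132.7]])},[.45,-.2,0,0]);print("tray",v,r)
E
```

```text
stand [ 0.5586  0.2843 -0.0028  0.1804] [-0.2593  0.5084 -0.4232 -0.0768 -0.0785  0.3912 -0.2524  0.2904 -2.4942
 -0.1005  0.0293  0.3072 -0.2984 -0.238   0.1047 -0.0464]
handle [ 0.5596  0.2842  0.1141 -1.1233] [-0.7468  1.0062  1.2    -0.4674  1.6189  0.8923 -3.4445 -0.5514]
tray [ 0.5547 -0.2814 -0.0017  0.2029] [ 0.5232  0.4856  0.2598 -0.4874 -0.6166  1.3415 -0.7447 -0.4274  0.1568
  0.0365 -0.8819 -0.1864]
```

```bash
cat > go.py <<'E'
# python3 go.py x y z closing_angle(rad): shift/turn still to go in the tool's axes
import sys,numpy as np
from scipy.spatial.transform import Rotation as Ro
from cell import manip
def togo(x,y,z,a):
    s=manip.state();R=Ro.from_quat(s["eef_rot"]).as_matrix()
    d=R.T@(np.array([x,y,z])-s["tcp_pos"])
    c=np.array([np.cos(a),np.sin(a),0]);c*=np.sign(c@R[:,1]) or 1
    T=np.column_stack([np.cross(c,[0,0,-1]),c,[0,0,-1]])
    rv=Ro.from_matrix(R.T@T).as_rotvec()
    print("shift",d.round(4),"turn",rv.round(4),"q",s["qpos"].round(2),"t",s["time_s"],"tcp",s["tcp_pos"].round(4))
if __name__=="__main__": togo(*map(float,sys.argv[1:]))
E
python3 - <<'E'
from fit import *
cams=pickle.load(open('cams.pkl','rb'))
M=[[-.132,0,.055],[0,.132,.055],[0,-.132,.055]]
H=[[-.048,0,.128],[.048,0,.128]]
print(fit(cams,{"top":(M+H,[[172,224],[194,170],[225.6,243],[188.6,211.4],[215.6,199.4]])},[.5586,.2843,.014,-1.1]))
print(fit({"top":cams["top"]},{"top":(H,[[188.6,211.4],[215.6,199.4]])},[.5586,.2843,.014,-1.1]))
E
python3 go.py 0.559 0.2843 0.20 0.4476
```

```text
(array([ 0.56302009,  0.28984782, -0.02915294, -1.13171554]), array([ 0.02582175, -0.48849645, -0.81695284,  0.55255954, -0.49201651,
        0.37018783,  0.15017032,  0.21871341,  1.55219189, -0.71603965]))
(array([ 0.56674399,  0.31149982, -0.09801656, -1.14101166]), array([ 1.13686838e-13,  2.84217094e-14,  0.00000000e+00, -5.68434189e-14]))
shift [-0.3778 -0.1244  0.0446] turn [ 1.000e-04 -0.000e+00  6.693e-01] q [-1.14  0.33 -0.06  1.46  0.02  1.35 -0.09] t 1.4 tcp [0.274  0.5618 0.2446]
```

```bash
python3 -m creep '[-0.054,-0.0178,0.0064,0,0,0,0.087, -0.054,-0.0178,0.0064,0,0,0,0.087, -0.054,-0.0178,0.0064,0,0,0,0.087, -0.054,-0.0178,0.0064,0,0,0,0.087, -0.054,-0.0178,0.0064,0,0,0,0.087, -0.054,-0.0178,0.0064,0,0,0,0.087, -0.054,-0.0178,0.0064,0,0,0,0.087, 0,0,0,0,0,0.17,0.06, 0,0,0,0,0,0.17,0.06, 0,0,0,0,0,0.17,0.06]' 30; python3 go.py 0.559 0.2843 0.135 0.439
```

```text
time_s: 2.65
tcp_pos: [0.5592, 0.284, 0.1997]
eef_rot: [0.466, 0.885, 0.0, -0.0]
wrist_force: [-0.7, -0.2, -0.2]
grip_width: 0.0655
finger_force: 0.0
shift [0.0003 0.     0.0647] turn [ 0.000e+00 -1.000e-04  1.622e-01] q [-0.71  0.36  0.22  1.53 -0.08  1.26  0.12] t 2.65 tcp [0.5592 0.284  0.1997]
```

```bash
python3 -m creep '[0,0,0,0,0,0.162,0.06, 0,0,0.016,0,0,0,0.06, 0,0,0.016,0,0,0,0.06, 0,0,0.016,0,0,0,0.06, 0,0,0.017,0,0,0,0.06, 0,0,0,0,0,0,0.01, 0,0,0,0,0,0,0.01, 0,0,0,0,0,0,0.01, 0,0,0,0,0,0,0.01, 0,0,0,0,0,0,0.01]' 30; python3 go.py 0.559 0.2843 0.135 0.439
```

```text
time_s: 3.9
tcp_pos: [0.5601, 0.2846, 0.1352]
eef_rot: [0.534, 0.846, 0.001, 0.001]
wrist_force: [20.7, 10.3, -15.8]
grip_width: 0.0183
finger_force: 11.8
shift [ 0.0002 -0.0012  0.0002] turn [ 0.0031 -0.0002  0.0061] q [-0.72  0.42  0.23  1.6  -0.1   1.14 -0.02] t 3.9 tcp [0.5601 0.2846 0.1352]
```

```bash
python3 -m creep '[0,0.002,0,0,0,0,0.01, 0,0,0,0,0,0.08,0.01, 0,0,0,0,0,0.12,0.01, 0,0,0,0,0,0.12,0.01, 0,0,0,0,0,0.12,0.01, 0,0,0,0,0,0.12,0.01, 0,0,0,0,0,0.12,0.01, 0,0,0,0,0,0.12,0.01, 0,0,0,0,0,0.12,0.01, 0,0,0,0,0,0.12,0.01]' 30; python3 go.py 0.559 0.2843 0.135 -0.605
```

```text
time_s: 5.15
tcp_pos: [0.5613, 0.2846, 0.1352]
eef_rot: [0.884, 0.467, 0.0, 0.0]
wrist_force: [1.1, -1.0, 1.6]
grip_width: 0.0175
finger_force: 30.0
shift [-0.0015 -0.0018  0.0002] turn [ 0.0007 -0.0003  0.0059] q [-0.87  0.44  0.42  1.6  -0.19  1.14 -1.  ] t 5.15 tcp [0.5613 0.2846 0.1352]
```

```bash
python3 -m creep '[0,0,0,0,0,0,0.06, 0,0,0,0,0,0,0.06, 0,0,-0.02,0,0,0,0.06, 0,0,-0.05,0,0,0,0.087, 0,0,-0.05,0,0,0,0.087, 0,0,-0.05,0,0,0,0.087, 0.03,0.05,0,0,0,0,0.087, 0.03,0.05,0,0,0,0,0.087, 0.03,0.05,0,0,0,0,0.087, 0.03,0.05,0,0,0,0,0.087]' 40; python3 - <<'E'
from look import *
shot("b")
t=cv2.imread('pics/b_top.png');s=cv2.imread('pics/b_scene.png')
import numpy as np
o=np.zeros((600,800,3),np.uint8)
o[:500,:480]=cv2.resize(t[155:255,160:256],None,fx=5,fy=5,interpolation=cv2.INTER_CUBIC)
o[:390,482:800]=cv2.resize(s[235:365,352:458],None,fx=3,fy=3,interpolation=cv2.INTER_CUBIC)
cv2.imwrite('pics/z3.png',o)
E
python3 go.py 0.559 0.2843 0.135 -0.605
```

```text
time_s: 6.4
tcp_pos: [0.7793, 0.274, 0.3079]
eef_rot: [0.884, 0.468, 0.001, 0.001]
wrist_force: [1.1, 1.2, 0.7]
grip_width: 0.0868
finger_force: 0.0
shift [-0.115  -0.19    0.1673] turn [0.0012 0.0047 0.0066] q [-0.53  0.9   0.46  0.54 -0.36  1.75 -0.89] t 6.5 tcp [0.7811 0.273  0.302 ]
```

View pics/z3.png

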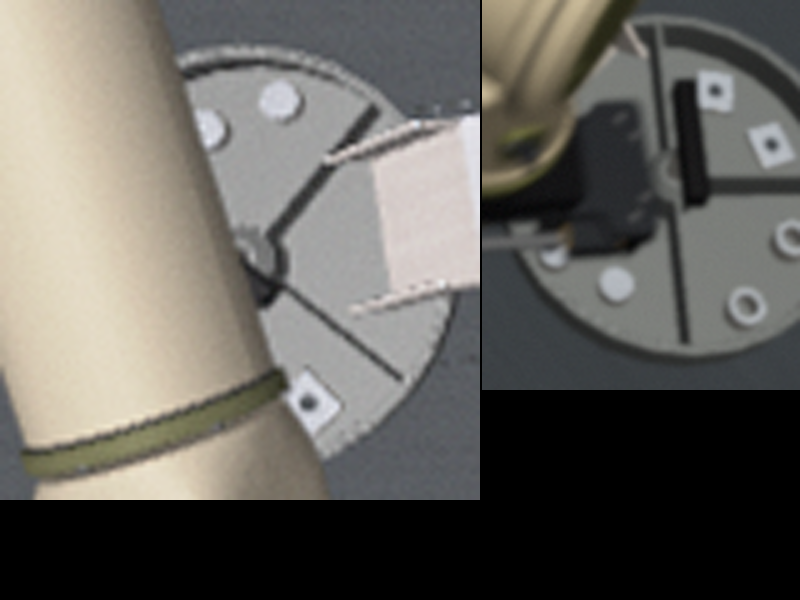

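The view shows the empty compartment now under the chute (divider ends at top pixels (235,176) and (240,231)). I'll check the remaining yaw error numerically.

```bash
python3 - <<'E'
from fit import *
cams=pickle.load(open('cams.pkl','rb'))
M=np.array([[.132,0,.069],[0,.132,.069]])
px=np.array([[240,231],[235,176]])
for c in ([.5586,.2843],[.561,.2848]):
    f=lambda v:(proj(cams["top"],M@Ro.from_euler('z',v[0]).as_matrix().T+[c[0],c[1],0])-px).ravel()
    r=least_squares(f,[-2.1]);print(r.x,f(r.x),"want",.1804-np.pi/2-np.pi/4)
E
python3 go.py 0.5547 -0.2814 0.302 0.203
```

```text
[-2.22997294] [-0.5359737   1.96785298 -1.52895855 -1.19684243] want -2.1757944901923447
[-2.24306554] [-1.02441088  1.63337878 -1.25040607 -1.60761798] want -2.1757944901923447
shift [-0.5856  0.1253  0.0029] turn [-7.000e-04  4.900e-03 -8.014e-01] q [-0.53  0.9   0.46  0.54 -0.36  1.75 -0.89] t 6.5 tcp [0.7811 0.273  0.302 ]
```

```bash
python3 -m creep '[-0.0585,0.0125,0,0,0,0,0.087, -0.0585,0.0125,0,0,0,0,0.087, -0.0585,0.0125,0,0,0,0,0.087, -0.0585,0.0125,0,0,0,0,0.087, -0.0585,0.0125,0,0,0,0,0.087, -0.0585,0.0125,0,0,0,0,0.087, -0.0585,0.0125,0,0,0,0,0.087, -0.0585,0.0125,0,0,0,0,0.087, -0.0585,0.0125,0,0,0,0,0.087, -0.0585,0.0125,0,0,0,0,0.087]' 40;  python3 go.py 0.5583 -0.299 0.18 0.203
```

```text
time_s: 7.75
tcp_pos: [0.5506, -0.2803, 0.3085]
eef_rot: [0.884, 0.468, 0.002, 0.001]
wrist_force: [2.1, -0.3, -0.3]
grip_width: 0.0874
finger_force: 0.0
shift [-0.0115  0.0165  0.1285] turn [ 0.004  -0.0015 -0.7989] q [-0.11  0.33  0.66  1.41 -0.2   1.47 -0.05] t 7.75 tcp [ 0.5506 -0.2803  0.3085]
```

```bash
python3 -m creep '[-0.0115,0.0165,0,0,0,0,0.087, 0,0,0.02,0.004,0,-0.16,0.087, 0,0,0.02,0,0,-0.16,0.087, 0,0,0.02,0,0,-0.16,0.087, 0,0,0.02,0,0,-0.16,0.087, 0,0,0.02,0,0,-0.16,0.087, 0,0,0.025,0,0,0,0.087, 0,0,0,0,0,0,0.087, 0,0,0,0,0,0,0.087, 0,0,0,0,0,0,0.087]' 40;  python3 go.py 0.5583 -0.299 0.031 0.203
python3 - <<'E'
from look import *
shot("c")
t=cv2.imread('pics/c_top.png');s=cv2.imread('pics/c_scene.png')
import numpy as np
o=np.zeros((480,800,3),np.uint8)
o[:480,:400]=cv2.resize(t[160:256,350:430],None,fx=5,fy=5,interpolation=cv2.INTER_CUBIC)
o[:480,400:800]=cv2.resize(s[90:186,235:315],None,fx=5,fy=5,interpolation=cv2.INTER_CUBIC)
cv2.imwrite('pics/z4.png',o)
E
```

```text
time_s: 9.0
tcp_pos: [0.5596, -0.2981, 0.1834]
eef_rot: [0.632, 0.775, 0.0, -0.0]
wrist_force: [-0.2, -0.2, 0.0]
grip_width: 0.0866
finger_force: 0.0
shift [-0.0008 -0.0015  0.1524] turn [ 0.0004 -0.001  -0.0005] q [ 0.03  0.42  0.5   1.54 -0.21  1.24  0.77] t 9.0 tcp [ 0.5596 -0.2981  0.1834]
```

View pics/z4.png

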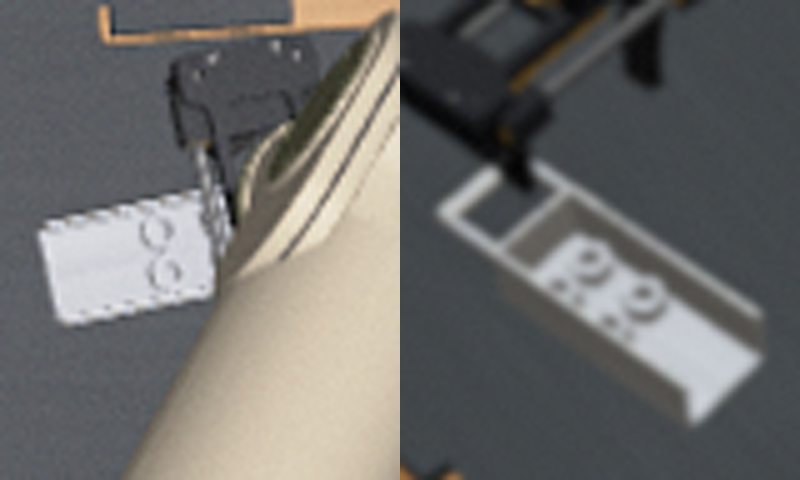

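The picture shows the gripper over the tray's rear half with nothing touched. I'll refine the tray pose using the clearer nose corners.

```bash
python3 - <<'E'
from fit import *
np.set_printoptions(precision=4,suppress=True)
cams=pickle.load(open('cams.pkl','rb'))
T=[[-.0335,.075,.042],[.0335,.075,.042],[-.0335,-.1225,.042],[.0335,-.1225,.042]]
S=[[-.0335,.075,.042],[.0335,.075,.042],[.0335,-.1225,.042],[.033,.075,0],[-.033,.075,0]]
v,r=fit(cams,{"top":(T,[[362.2,224.8],[358,205.5],[422.7,211.7],[418.3,193.3]]),"scene":(S,[[307.4,152.4],[293,167.6],[242.6,132.4],[293.4,175],[307.4,161]])},[.45,-.2,0,0]);print("tray",v,r)
E
```

```text
tray [ 0.5533 -0.2788  0.0011  0.2169] [ 0.5622  0.7043  0.209  -0.2622 -0.375   1.0456 -0.7942 -0.7074  0.4032
 -0.027  -0.8156 -0.501  -0.6377 -0.2218 -0.2521  0.5242  0.7161  0.2294]
```

```bash
python3 -m creep '[-0.0008,-0.0015,0.02,0,0,0,0.087, 0,0,0.02,0,0,0,0.087, 0,0,0.02,0,0,0,0.087, 0,0,0.02,0,0,0,0.087, 0,0,0.02,0,0,0,0.087, 0,0,0,0,0,0,0.087, 0,0,0,0,0,0,0.087, 0,0,0,0,0,0,0.087, 0,0,0,0,0,0,0.087, 0,0,0,0,0,0,0.087]' 40;  python3 go.py 0.5583 -0.299 0.031 0.203
python3 - <<'E'
from look import *
shot("d")
t=cv2.imread('pics/d_top.png');s=cv2.imread('pics/d_scene.png')
import numpy as np
o=np.zeros((480,800,3),np.uint8)
o[:480,:400]=cv2.resize(t[160:256,350:430],None,fx=5,fy=5,interpolation=cv2.INTER_CUBIC)
o[:480,400:800]=cv2.resize(s[90:186,235:315],None,fx=5,fy=5,interpolation=cv2.INTER_CUBIC)
cv2.imwrite('pics/z5.png',o)
E
```

```text
time_s: 10.35
tcp_pos: [0.5578, -0.2988, 0.0821]
eef_rot: [0.632, 0.775, 0.0, -0.001]
wrist_force: [0.7, -0.2, 0.7]
grip_width: 0.087
finger_force: 0.0
shift [-0.0004  0.0005  0.0511] turn [-0.0009 -0.0019 -0.0006] q [ 0.06  0.52  0.47  1.63 -0.26  1.06  0.81] t 10.35 tcp [ 0.5578 -0.2988  0.0821]
```

View pics/z5.png

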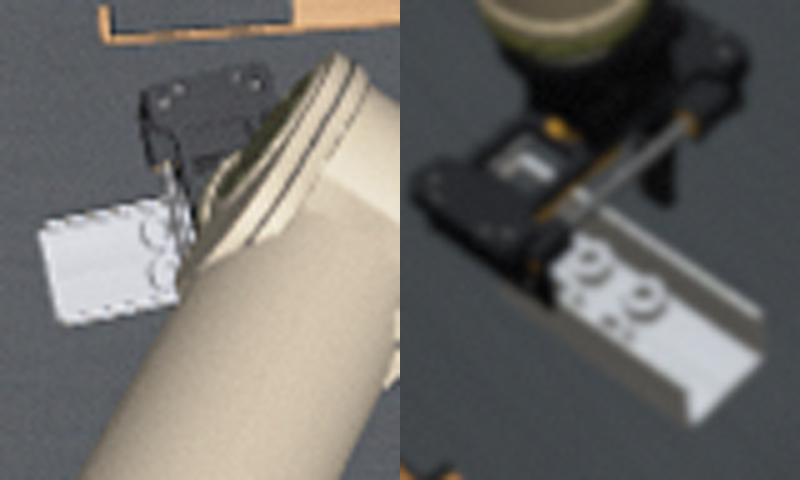

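The gripper straddles the tray's rear, aligned within a millimetre or so. Descending and gripping.

```bash
python3 -m creep '[0,0,0.012,0,0,-0.009,0.087, 0,0,0.013,0,0,0,0.087, 0,0,0.013,0,0,0,0.087, 0,0,0.012,0,0,0,0.087, 0,0,0,0,0,0,0.087, 0,0,0,0,0,0,0.05, 0,0,0,0,0,0,0.05, 0,0,0,0,0,0,0.05, 0,0,0,0,0,0,0.05, 0,0,0,0,0,0,0.05]' 40;  python3 go.py 0.5583 -0.299 0.031 0.203
```

```text
time_s: 11.7
tcp_pos: [0.5579, -0.2988, 0.0323]
eef_rot: [0.629, 0.778, 0.0, -0.001]
wrist_force: [0.2, 1.0, 4.6]
grip_width: 0.0653
finger_force: 40.0
shift [-0.0002  0.0003  0.0013] turn [-0.0005 -0.0016  0.0083] q [ 0.08  0.58  0.45  1.66 -0.29  0.97  0.84] t 11.7 tcp [ 0.5579 -0.2988  0.0323]
```

```bash
python3 -m creep '[0,0,-0.01,0,0,0,0.05, 0,0,-0.02,0,0,0,0.05, 0,0,-0.025,0,0,0,0.05, 0,0,-0.03,0,0,0,0.05, 0,0,-0.03,0,0,0,0.05, 0,0,-0.03,0,0,0,0.05, 0,0,-0.03,0,0,0,0.05, 0,0,-0.02,0,0,0,0.05, 0,0,-0.01,0,0,0,0.05, 0,0,0,0,0,0,0.05]' 40;  python3 go.py 0.6026 0.0474 0.237 0.180
```

```text
time_s: 12.95
tcp_pos: [0.5579, -0.2992, 0.2375]
eef_rot: [0.629, 0.778, 0.0, -0.001]
wrist_force: [-0.0, -0.6, -4.9]
grip_width: 0.0656
finger_force: 40.0
shift [0.3295 0.1164 0.0009] turn [-0.0007 -0.0016  0.0311] q [ 0.03  0.38  0.52  1.47 -0.19  1.34  0.77] t 12.95 tcp [ 0.5579 -0.2992  0.2375]
```

```bash
python3 -m creep '[0.010,0.0035,0,0,0,0,0.05, 0.023,0.008,0,0,0,0,0.05, 0.036,0.013,0,0,0,0,0.05, 0.046,0.0165,0,0,0,0,0.05, 0.05,0.0175,0,0,0,0,0.05, 0.05,0.0175,0,0,0,0,0.05, 0.046,0.0165,0,0,0,0,0.05, 0.036,0.013,0,0,0,0,0.05, 0.023,0.008,0,0,0,0,0.05, 0.010,0.003,0,0,0,0.031,0.05]' 40;  python3 go.py 0.6026 0.0474 0.197 0.180
python3 - <<'E'
from look import *
import numpy as np
shot("e")
t=cv2.imread('pics/e_top.png');s=cv2.imread('pics/e_scene.png')
o=np.zeros((500,800,3),np.uint8)
o[:450,:400]=cv2.resize(t[150:240,230:310],None,fx=5,fy=5,interpolation=cv2.INTER_CUBIC)
o[:500,400:800]=cv2.resize(s[165:265,300:380],None,fx=5,fy=5,interpolation=cv2.INTER_CUBIC)
cv2.imwrite('pics/z6.png',o)
E
```

```text
time_s: 14.2
tcp_pos: [0.6019, 0.0511, 0.2361]
eef_rot: [0.64, 0.769, -0.0, -0.002]
wrist_force: [-0.2, -0.8, -4.9]
grip_width: 0.0657
finger_force: 40.0
shift [-0.0039  0.0002  0.0391] turn [-0.0033 -0.0027  0.003 ] q [-0.44  0.3   0.35  1.55 -0.11  1.32  0.1 ] t 14.2 tcp [0.6019 0.0511 0.2361]
```

View pics/z6.png

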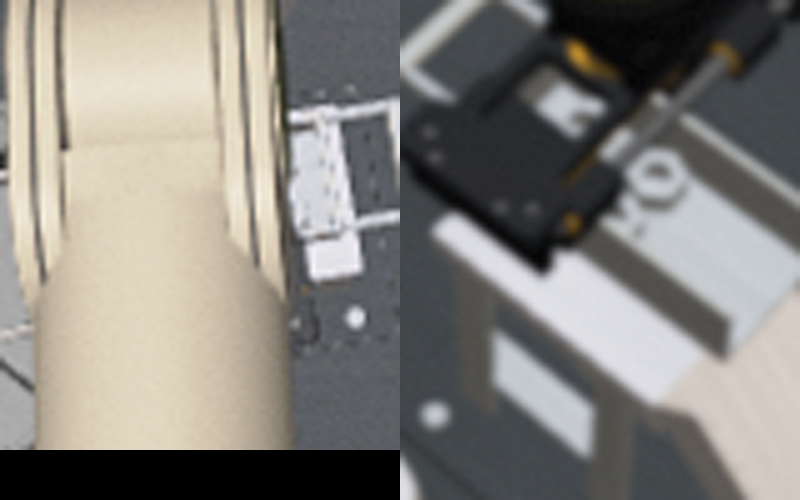

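The nuts are still in the tray, which is level above the ledge and aligned with it. Lowering slowly.

```bash
python3 -m creep '[-0.002,0,0.005,0.003,0.002,0,0.05, -0.002,0,0.007,0,0,0,0.05, 0,0,0.007,0,0,0,0.05, 0,0,0.007,0,0,0,0.05, 0,0,0.006,0,0,0,0.05, 0,0,0.004,0,0,0,0.05, 0,0,0.003,0,0,0,0.05, 0,0,0.001,0,0,0,0.05, 0,0,0,0,0,0,0.05, 0,0,0,0,0,0,0.05]' 40;  python3 go.py 0.6026 0.0474 0.194 0.180
```

```text
time_s: 15.55
tcp_pos: [0.6032, 0.0442, 0.1975]
eef_rot: [0.641, 0.768, -0.0, -0.003]
wrist_force: [-0.8, 0.5, -5.2]
grip_width: 0.0654
finger_force: 40.0
shift [ 0.0032 -0.      0.0035] turn [-0.0041 -0.004   0.0003] q [-0.43  0.33  0.35  1.59 -0.12  1.25  0.12] t 15.55 tcp [0.6032 0.0442 0.1975]
```

```bash
python3 -m creep '[0.003,0,0,-0.004,-0.004,0,0.05, 0,0,0.001,0,0,0,0.05, 0,0,0.001,0,0,0,0.05, 0,0,0.001,0,0,0,0.05, 0,0,0.001,0,0,0,0.05, 0,0,0,0,0,0,0.05, 0,0,0,0,0,0,0.05, 0,0,0,0,0,0,0.05, 0,0,0,0,0,0,0.05, 0,0,0,0,0,0,0.05]' 40;  python3 go.py 0.6026 0.0474 0.194 0.180
```

```text
time_s: 16.8
tcp_pos: [0.6026, 0.0471, 0.1942]
eef_rot: [0.641, 0.768, 0.0, -0.0]
wrist_force: [-5.0, -1.2, 5.9]
grip_width: 0.0658
finger_force: 40.0
shift [0.0003 0.     0.0002] turn [-0.     -0.0003  0.0002] q [-0.44  0.32  0.35  1.6  -0.12  1.23  0.12] t 16.8 tcp [0.6026 0.0471 0.1942]
```

```bash
python3 -m creep '[0,0,0,0,0,0,0.087, 0,0,0,0,0,0,0.087, 0,0,0,0,0,0,0.087, 0,0,0,0,0,0,0.087, 0,0,-0.01,0,0,0,0.087, 0,0,-0.03,0,0,0,0.087, 0,0,-0.04,0,0,0,0.087, 0,0,-0.04,0,0,0,0.087, 0.01,0.05,0,0,0,0,0.087, 0.01,0.05,0,0,0,0,0.087]' 40; python3 - <<'E'
from look import *
import numpy as np
shot("f")
t=cv2.imread('pics/f_top.png');s=cv2.imread('pics/f_scene.png')
o=np.zeros((540,800,3),np.uint8)
o[:500,:325]=cv2.resize(t[140:240,250:315],None,fx=5,fy=5,interpolation=cv2.INTER_CUBIC)
o[:540,325:800]=cv2.resize(s[160:268,295:390],None,fx=5,fy=5,interpolation=cv2.INTER_CUBIC)
cv2.imwrite('pics/z7.png',o)
E
python3 go.py 0.6026 0.0474 0.194 0.180
```

```text
time_s: 18.05
tcp_pos: [0.6987, 0.0854, 0.3156]
eef_rot: [0.64, 0.768, 0.001, 0.001]
wrist_force: [1.0, 0.9, 0.9]
grip_width: 0.0866
finger_force: 0.0
shift [-0.0221 -0.1024  0.116 ] turn [-0.0043  0.0002  0.0037] q [-0.41  0.51  0.36  1.11 -0.17  1.55  0.09] t 18.15 tcp [0.6998 0.0879 0.3096]
```

View pics/z7.png

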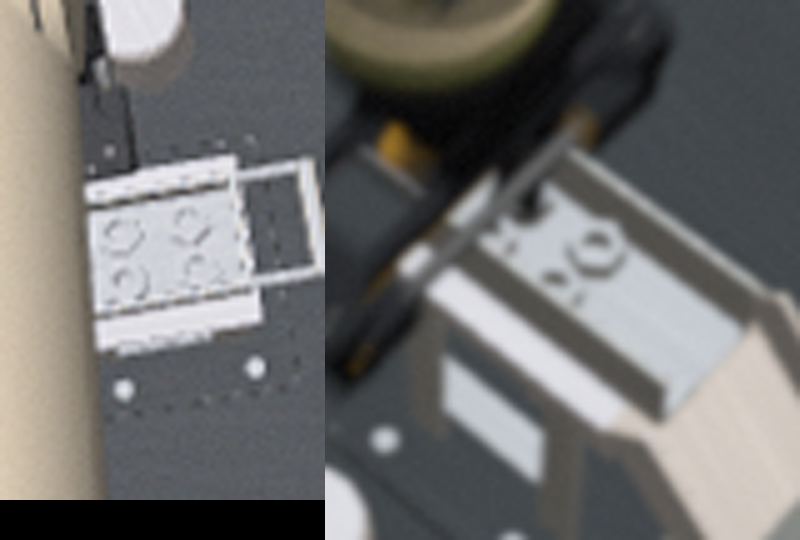

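The tray lies on the ledge, centred, nuts inside, nose near the edge. Fitting its pose for the bar grasp.

```bash
python3 - <<'E'
from fit import *
np.set_printoptions(precision=4,suppress=True)
cams=pickle.load(open('cams.pkl','rb'))
T=[[-.0335,-.1225,.042],[.0335,-.1225,.042]]
S=[[.0335,.075,.042],[.033,.075,0],[-.033,.075,0]]
v,r=fit(cams,{"top":(T,[[314.4,194.4],[312,172]]),"scene":(S,[[362.6,237],[362.6,243.6],[379,225.6]])},[.6,.07,.162,.18]);print("tray",v,r)
R=Ro.from_euler('z',v[3]).as_matrix();print("bar",R@[0,-.117,.04]+v[:3])
print("stand frame",Ro.from_euler('z',-.1804).apply(v[:3]-[.5595,.2845,0]), "expected bar", [.5595+.339*np.sin(.18),.2845-.339*np.cos(.18)])
E
python3 go.py 0.6202 -0.049 0.29 1.751
```

```text
tray [0.6005 0.0687 0.1733 0.1582] [ 0.9818  0.3587 -0.216  -0.5534  0.2057 -0.7081 -0.9822  1.2239  1.538
  0.0454]
bar [ 0.6189 -0.0468  0.2133]
stand frame [ 0.0016 -0.2196  0.1733] expected bar [np.float64(0.6201910253913544), np.float64(-0.049023011855173215)]
shift [-0.1201 -0.1031  0.02  ] turn [-0.0036 -0.0033 -1.5673] q [-0.41  0.51  0.36  1.11 -0.17  1.55  0.09] t 18.15 tcp [0.6998 0.0879 0.3096]
```

```bash
python3 -m creep '[-0.04,-0.0343,0,0,0,0,0.03, -0.04,-0.0343,0,0,0,0,0.03, -0.04,-0.0343,0,0,0,0,0.03, 0,0,0,0,0,-0.18,0.03, 0,0,0,0,0,-0.18,0.03, 0,0,0,0,0,-0.18,0.03, 0,0,0,0,0,-0.18,0.03, 0,0,0,0,0,-0.18,0.03, 0,0,0,0,0,-0.18,0.03, 0,0,0,0,0,-0.18,0.03]' 20; python3 go.py 0.6198 -0.0485 0.25 1.751
```

```text
time_s: 19.4
tcp_pos: [0.6175, -0.0521, 0.3142]
eef_rot: [0.062, 0.998, -0.0, 0.0]
wrist_force: [-0.8, 1.2, -0.2]
grip_width: 0.03
finger_force: 0.0
shift [-0.0018  0.0038  0.0642] turn [-3.000e-04  5.000e-04 -3.051e-01] q [-0.18  0.29  0.25  1.38 -0.07  1.48  1.51] t 19.4 tcp [ 0.6175 -0.0521  0.3142]
```

```bash
python3 -m creep '[-0.0018,0.0038,0.01,0,0,-0.155,0.03, 0,0,0.02,0,0,-0.15,0.03, 0,0,0.02,0,0,0,0.03, 0,0,0.014,0,0,0,0.03, 0,0,0,0,0,0,0.03, 0,0,0,0,0,0,0.03, 0,0,0,0,0,0,0.03, 0,0,0,0,0,0,0.03, 0,0,0,0,0,0,0.03, 0,0,0,0,0,0,0.03]' 20; python3 go.py 0.6198 -0.0485 0.205 1.751
```

```text
time_s: 20.65
tcp_pos: [0.62, -0.0482, 0.2493]
eef_rot: [-0.087, 0.996, -0.0, -0.0]
wrist_force: [0.6, 0.6, 0.3]
grip_width: 0.0299
finger_force: 0.0
shift [ 0.0002 -0.0002  0.0443] turn [-0.     -0.0004 -0.0057] q [-0.15  0.32  0.2   1.47 -0.06  1.35  1.8 ] t 20.65 tcp [ 0.62   -0.0482  0.2493]
```

```bash
python3 -m creep '[0,0,0.011,0,0,-0.005,0.03, 0,0,0.011,0,0,0,0.03, 0,0,0.011,0,0,0,0.03, 0,0,0.011,0,0,0,0.03, 0,0,0,0,0,0,0.03, 0,0,0,0,0,0,0.03, 0,0,0,0,0,0,0.025, 0,0,0,0,0,0,0.021, 0,0,0,0,0,0,0.017, 0,0,0,0,0,0,0.014]' 10; python3 go.py 0.6198 -0.0485 0.205 1.751
```

```text
time_s: 21.9
tcp_pos: [0.62, -0.0482, 0.2053]
eef_rot: [-0.09, 0.996, -0.0, -0.0]
wrist_force: [1.0, -0.4, -0.6]
grip_width: 0.0159
finger_force: 0.0
shift [ 0.0002 -0.0002  0.0003] turn [-0.     -0.0004 -0.0007] q [-0.15  0.35  0.2   1.53 -0.07  1.27  1.81] t 21.9 tcp [ 0.62   -0.0482  0.2053]
```

```bash
python3 -m creep '[0,0,0,0,0,0,0.012, 0,0,0,0,0,0,0.01, 0,0,0,0,0,0,0.008, 0,0,0,0,0,0,0.005, 0,0,0,0,0,0,0.005, 0,0,0,0,0,0,0.005, 0,0,0,0,0,0,0.005, 0,0,0,0,0,0,0.005, 0,0,0,0,0,0,0.005, 0,0,0,0,0,0,0.005]' 12; python3 go.py 0.6198 -0.0485 0.205 1.751
```

```text
time_s: 23.15
tcp_pos: [0.62, -0.0483, 0.2053]
eef_rot: [-0.09, 0.996, -0.0, -0.0]
wrist_force: [0.5, -2.6, 0.2]
grip_width: 0.0104
finger_force: 12.0
shift [ 0.0002 -0.0002  0.0003] turn [-0.     -0.0004 -0.0007] q [-0.15  0.35  0.2   1.53 -0.07  1.27  1.81] t 23.15 tcp [ 0.62   -0.0483  0.2053]
```

```bash
python3 -m creep '[0,0.002,-0.0074,0,0,0,0.005, 0,0.0021,-0.0074,0,0,0,0.005, 0,0.0027,-0.0072,0,0,0,0.005, 0,0.0027,-0.0072,0,0,0,0.005, 0,0.0033,-0.0069,0,0,0,0.005, 0,0.0034,-0.0069,0,0,0,0.005, 0,0.0039,-0.0066,0,0,0,0.005, 0,0.0039,-0.0067,0,0,0,0.005, 0,0.0045,-0.0062,0,0,0,0.005, 0,0.0045,-0.0063,0,0,0,0.005]' 12; python3 go.py 0.6198 -0.0485 0.205 1.751
```

```text
time_s: 24.4
tcp_pos: [0.614, -0.0154, 0.2745]
eef_rot: [-0.09, 0.996, -0.0, -0.0]
wrist_force: [0.3, 0.2, -2.2]
grip_width: 0.0108
finger_force: 12.0
shift [ 0.0002 -0.0336  0.0695] turn [ 0.     -0.0005 -0.0007] q [-0.2   0.29  0.19  1.46 -0.05  1.4   1.74] t 24.4 tcp [ 0.614  -0.0154  0.2745]
```

```bash
python3 -m creep '[0,0.005,-0.0058,0,0,0,0.005, 0,0.005,-0.0058,0,0,0,0.005, 0,0.0054,-0.0054,0,0,0,0.005, 0,0.0055,-0.0054,0,0,0,0.005, 0,0.006,-0.0049,0,0,0,0.005, 0,0.006,-0.0048,0,0,0,0.005, 0,0,0,0,0,0,0.005, 0,0,0,0,0,0,0.005, 0,0,0,0,0,0,0.005, 0,0,0,0,0,0,0.005]' 12; python3 go.py 0.6198 -0.0485 0.205 1.751
python3 - <<'E'
from look import *
import numpy as np
shot("g")
t=cv2.imread('pics/g_top.png');s=cv2.imread('pics/g_scene.png')
for c in("top","scene"): print(c,[([round(v) for v in d["box"]],round(d["score"],2)) for d in manip.recognise(c,"nut0")])
o=np.zeros((600,800,3),np.uint8)
o[:600,:330]=cv2.resize(t[150:250,210:265],None,fx=6,fy=6,interpolation=cv2.INTER_CUBIC)
o[:600,332:800]=cv2.resize(s[165:315,300:417],None,fx=4,fy=4,interpolation=cv2.INTER_CUBIC)
cv2.imwrite('pics/z8.png',o)
E
```

```text
time_s: 25.65
tcp_pos: [0.6082, 0.0165, 0.306]
eef_rot: [-0.09, 0.996, -0.0, -0.0]
wrist_force: [-0.6, 0.0, -3.4]
grip_width: 0.0105
finger_force: 12.0
shift [ 1.00e-04 -6.60e-02  1.01e-01] turn [-0.     -0.0007 -0.0009] q [-0.24  0.27  0.17  1.42 -0.05  1.46  1.68] t 25.65 tcp [0.6082 0.0165 0.306 ]
top [([178, 216, 188, 227], 0.71), ([167, 166, 248, 249], 0.69), ([216, 198, 224, 204], 0.63), ([223, 209, 227, 214], 0.56), ([228, 201, 232, 207], 0.52), ([228, 192, 234, 202], 0.43)]
scene [([394, 273, 401, 284], 0.55), ([399, 276, 410, 285], 0.52), ([379, 282, 393, 294], 0.44)]
```

View pics/z8.png

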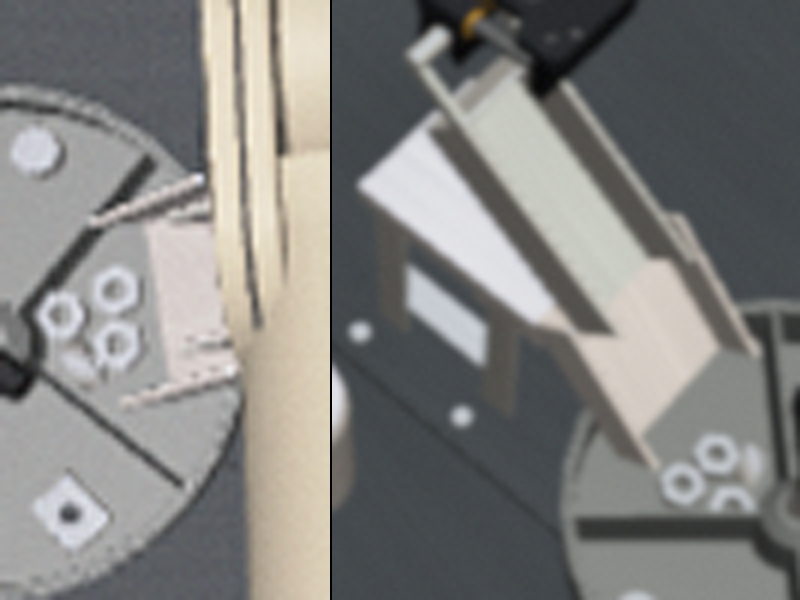

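All four nuts are in the empty compartment (top view, around (222–229, 198–212)) and the tray is empty. Lowering along the reverse arc.

```bash
python3 -m creep '[0,-0.006,0.0048,0,0,0,0.005, 0,-0.006,0.0049,0,0,0,0.005, 0,-0.0055,0.0054,0,0,0,0.005, 0,-0.0054,0.0054,0,0,0,0.005, 0,-0.005,0.0058,0,0,0,0.005, 0,-0.005,0.0058,0,0,0,0.005, 0,-0.0045,0.0063,0,0,0,0.005, 0,-0.0045,0.0062,0,0,0,0.005, 0,-0.0039,0.0067,0,0,0,0.005, 0,-0.0039,0.0066,0,0,0,0.005]' 12; python3 go.py 0.6198 -0.0485 0.205 1.751
```

```text
time_s: 27.1
tcp_pos: [0.6171, -0.0324, 0.2478]
eef_rot: [-0.09, 0.996, 0.0, -0.0]
wrist_force: [-0.3, 1.8, -2.1]
grip_width: 0.0105
finger_force: 12.0
shift [ 0.0002 -0.0163  0.0428] turn [ 0.0001 -0.0005 -0.0005] q [-0.17  0.31  0.19  1.49 -0.06  1.35  1.77] t 27.1 tcp [ 0.6171 -0.0324  0.2478]
```

```bash
python3 -m creep '[0,-0.0034,0.0069,0,0,0,0.005, 0,-0.0033,0.0069,0,0,0,0.005, 0,-0.0027,0.0072,0,0,0,0.005, 0,-0.0027,0.0072,0,0,0,0.005, 0,-0.0021,0.0074,0,0,0,0.005, 0,-0.002,0.0054,0,0,0,0.005, 0,0,0.001,0,0,0,0.005, 0,0,0.001,0,0,0,0.005, 0,0,0,0,0,0,0.005, 0,0,0,0,0,0,0.005]' 12; python3 go.py 0.6198 -0.0485 0.205 1.751
```

```text
time_s: 28.35
tcp_pos: [0.6206, -0.0503, 0.2067]
eef_rot: [-0.089, 0.996, -0.001, 0.001]
wrist_force: [-1.2, -2.3, 6.6]
grip_width: 0.0103
finger_force: 12.0
shift [0.0004 0.0019 0.0017] turn [-0.0025  0.0016 -0.0025] q [-0.15  0.35  0.2   1.53 -0.07  1.27  1.81] t 28.35 tcp [ 0.6206 -0.0503  0.2067]
```

```bash
python3 -m creep '[0,0.001,0,0,0,0,0.012, 0,0,0,0,0,0,0.016, 0,0,0,0,0,0,0.02, 0,0,0,0,0,0,0.025, 0,0,0,0,0,0,0.03, 0,0,0,0,0,0,0.03, 0,0,-0.01,0,0,0,0.03, 0,0,-0.02,0,0,0,0.03, 0,0,-0.03,0,0,0,0.03, 0,0,-0.04,0,0,0,0.03]' 12; python3 -m creep '[0,-0.04,-0.02,0,0,0,0.03, 0,-0.05,0,0,0,0,0.03, 0,-0.05,0,0,0,0,0.03, 0,-0.05,0,0,0,0,0.03, 0,-0.05,0,0,0,0,0.03, 0,-0.05,0,0,0,0,0.03, 0,0,0,0,0,0,0.03, 0,0,0,0,0,0,0.03, 0,0,0,0,0,0,0.03, 0,0,0,0,0,0,0.03]' 12
python3 - <<'E'
from look import *
shot("h")
for q in("tray","nut0","carousel"):
  for c in("top","scene"): print(q,c,[([round(v,1) for v in d["box"]],round(d["score"],2)) for d in manip.recognise(c,q)[:7]])
E
```

```text
time_s: 29.6
tcp_pos: [0.6195, -0.0472, 0.3064]
eef_rot: [-0.09, 0.996, -0.0, -0.001]
wrist_force: [1.4, 0.5, 0.1]
grip_width: 0.0298
finger_force: 0.0
time_s: 30.85
tcp_pos: [0.672, -0.3313, 0.326]
eef_rot: [-0.09, 0.996, 0.0, 0.0]
wrist_force: [0.8, -0.7, 0.2]
grip_width: 0.0303
finger_force: 0.0
tray top [([248.1, 171.0, 314.3, 209.5], 0.68)]
tray scene [([299.4, 169.6, 383.1, 243.6], 0.9)]
nut0 top [([229.0, 206.2, 231.7, 206.6], 0.51), ([217.9, 198.3, 225.0, 205.6], 0.42)]
nut0 scene [([400.8, 276.0, 408.0, 285.3], 0.61), ([380.6, 276.5, 393.7, 295.8], 0.54), ([394.1, 277.2, 400.9, 283.3], 0.4)]
carousel top [([165.1, 164.9, 250.5, 248.6], 0.94)]
carousel scene [([357.9, 240.1, 473.0, 356.8], 0.84), ([422.9, 260.6, 436.4, 272.4], 0.2)]
```

```bash
python3 - <<'E'
import cv2,numpy as np
from fit import *
r=lambda n:cv2.imread(f'pics/{n}.png',0).astype(np.float32)
def match(a,b,x,y,w,h):
    t=a[y:y+h,x:x+w];m=cv2.matchTemplate(b[y-8:y+h+8,x-8:x+w+8],t,cv2.TM_CCOEFF_NORMED)
    k=4;m=cv2.resize(m,None,fx=k,fy=k,interpolation=cv2.INTER_CUBIC);_,s,_,l=cv2.minMaxLoc(m);return s,(l[0]+.5)/k-.5-8,(l[1]+.5)/k-.5-8
print("tray top f->h bar",match(r('f_top'),r('h_top'),292,165,30,38))
print("tray scene f->h nose",match(r('f_scene'),r('h_scene'),342,205,45,42))
print("carousel g->h top",match(r('g_top'),r('h_top'),212,175,28,55))
cams=pickle.load(open('cams.pkl','rb'))
for y in(-.2196,-.23,-.21):
    R=Ro.from_euler('z',.18).as_matrix();o=np.array([.5595,.2845,.162])+R@[0,y,0]
    P=np.array([[sx*.0335,yy,zz] for sx in(-1,1) for yy in(-.1225,.075) for zz in(0.0,.042)])@R.T+o
    for c in("top","scene"):p=proj(cams[c],P);print(y,c,p.min(0).round(1),p.max(0).round(1))
E
```

```text
tray top f->h bar (0.9363815188407898, -0.625, 0.125)
tray scene f->h nose (0.9783381223678589, 0.625, 0.375)
carousel g->h top (0.9909805059432983, 0.125, -0.125)
-0.2196 top [243.2 171.8] [315.5 207.6]
-0.2196 scene [297.4 169.3] [382.8 246.4]
-0.23 top [246.8 171.1] [319.1 207. ]
-0.23 scene [294.1 166.9] [379.1 243.6]
-0.21 top [239.9 172.3] [312.2 208.2]
-0.21 scene [300.4 171.5] [386.2 249. ]
```

The tray is back to within about 2 mm of its earlier pose, level and clear of the robot. The nuts and carousel are unchanged.

```bash
python3 -c "
from cell import manip
print(manip.finish_job())"
```

```text
the job is handed in; nothing more can be done
None
```

I handed the job in at about 31 s; the hand-in returned no verdict. All four nuts are in the once-empty compartment, about 5 mm off squarely under the chute, and by the last camera check the tray is back on the ledge within about 2 mm of where I first set it down, released.

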